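Clear the hammer and close the spare-pump carton

ROBOT

A 6-joint arm with a two-finger parallel gripper is mounted at the origin on the work surface. World frame = base frame: x ahead of the robot, y to its left, z up, the work surface at z = 0. Lengths are in m, angles in rad, forces in N, time in s.
With the tool pointing down it reaches from about 0.4 to 0.925 m from the base axis. Payload 3.4 kg.
Tool frame: the origin (TCP) lies at the very end of the fingers, on their centre line; the grasp point (between the pads) lies 19 mm behind it; z points along the fingers, y is the line along which they close (so a half turn about z gives the same grasp; the last joint's range is limited). The gripper opens to 85 mm and grips with 20 to 120 N. Pads are 22 mm wide; open, the fingers measure 114 mm over their backs; the gripper's body (76 mm by 85 mm) begins 54 mm behind the grasp point. The pads swing forward as they close: fully open they stand 13 mm farther back than shut.
Start: joints at [1.175, 0.307, 1.506, -0, 1.328, -0.073], TCP at [0.182, 0.545, 0.231] pointing down, gripper open.
Joint ranges: [-3.12, 3.12], [-1.05, 2.28], [0.14, 2.33], [-1.42, 4.57], [0.1, 2.73], [-2.68, 2.68]. Speed limits (rad/s): [2.57, 2.57, 3.14, 3.14, 3.14, 3.14].

INTERFACE

Orientations are given as a rotation vector (axis times angle).
In Python, from station import manip gives the robot as it stands. The module is installed in compiled form; this text tells all that it offers.
- The arm moves only by the tool arm_command, never from a script. Its argument "motion" is one flat list of numbers, 7 for each row, row after row: the shift along the tool's x, y, z each as a share of 200 mm, from -1 to 1, then the turn, a rotation vector about the tool's x, y, z each as a share of pi rad, from -1 to 1, then the opening, from 0 (shut) to 1 (fully open). A call has 1 to 20 rows; each row is the pose to reach, as a shift and turn from the pose commanded when the call began, along the tool's axes at that moment, turning the shorter way round; what a row does not reach only later rows make up. A row lasts 1/8 s, in which the tool goes at most 62.5 mm and 10.7 degrees, less where a joint would pass 70% of its speed; a pose out of reach is approached as far as the arm can. A call with a number of a shift or a turn outside -1 to 1 is refused whole. A call with a gripper value outside its range is refused whole. The fingers move at their own pace and stop on an object; "squeeze" is the grip in N (left out, the last holds). Time passes only in rows, so rows that repeat a pose let the fingers close. It gives the time, the measured TCP pose, the force, the opening and the grip force at its end, in the units of the state.
- manip.observe(): the state, without advancing time (a new reading comes with each control period).
- manip.get_image(name): name is "scene" or "side" or "wrist"; returns a dict with "pixels" (400x640x3 uint8, blue, green, red), "vertical_fov" (degrees; the focal length in pixels is half the picture's height over the tangent of half this angle, whatever the lens; pixels are square), "cx", "cy" (the principal point, pixels), "dist_coeffs" ([k1, k2, p1, p2, k3] as OpenCV has them; the pictures are not rectified), "R" (3x3) and "t" (3): a world point X has camera coordinates R X + t; the wrist camera has in their place "T_tool_cam" (4x4, takes a point from camera to tool coordinates, whose origin is the TCP and whose axes are the flange's). Camera axes: x right, y down, z forward; pixel columns grow to the right and rows downward; lengths in m; the calibration is good to about 2 mm. A picture is of the moment at which its call begins: read the wrist's pose just before it. There is no depth.
- manip.finish_job(): hands the job in; it is judged then, once.
Trained networks look in a picture, given as the dict that the camera call returned (one of the last four; its "shot" number tells which), for a name from the list of things; names that differ only in an ending like _2 or _b are one class to them, and where a whole thing is asked for, a point or a joint stands for the part that bears it (a point fixed in the world has none). Each returns a list of dicts, best first, with "confidence" (0 to 1); they miss things now and then, are a little off and sometimes report something else, mostly with a low value. They report only what shows in the picture. A call takes as long as a camera call. They do not tell look-alikes from the thing itself.
- manip.recognise(picture, label): "bbox" ([left, top, right, bottom] in pixels, round what is visible of it).
The state is a dict: "clock": time; "q": joint angles; "joint_vel": joint speeds; "effort": joint torques, N m; "ee_pos": TCP position; "ee_rot": TCP orientation; "wrist_force": force on the tool from outside, world axes, zero at the start; "ft_torque": the same for the moment, N m; "grip_width": finger opening in m; "finger_force": force on a finger pad.
Only numpy, scipy, OpenCV 4.12 (cv2) and the standard library are available. Lean on these libraries where they do the work, as an engineer would, in place of code of your own. Each camera call takes 0.05 s, during which the arm holds its last target. There are 200 camera calls.

TASK

Lift the hammer out of the open carton and hang it handle-down in the ring of the tool stand, so that its head rests on the ring, and let go. Then close the carton by folding its flaps down flat: first both short flaps, then both long flaps over them. Do not knock over or shove aside the things standing around it.

Things in the scene. Friction and masses are not known exactly. Their poses are not given: they have to be found in the camera images.
- carton: brown carton fixed to the bench, a white pump inside. Outside 130 mm along x, 180 mm along y, walls 4 mm thick, 100 mm high; origin at the centre of its underside. x points roughly away from the robot, y to the left. Grey packing (top 88 mm above the bench) has a square 28 mm pocket, floor 30 mm above the bench, at y = +58 and y = -58 mm (x = 0): hammer in one, nozzle in the other
- short_left (a joint): flap on the carton's +y wall, 124 mm wide along x; hinge line at y = +90 mm, 100 mm above the bench. Free edge 63 mm from the hinge, board 4 mm thick. In rad: 0 = closed flat, 1.57 = upright, up to 2.5 = splayed outward; starts between 1.65 and 2.3. Stays where it is left; about 1 N at the free edge moves it
- short_right (a joint): flap on the carton's -y wall, 124 mm wide along x; hinge line at y = -90 mm, 100 mm above the bench. Free edge 63 mm from the hinge, board 4 mm thick. In rad: 0 = closed flat, 1.57 = upright, up to 2.5 = splayed outward; starts between 1.65 and 2.3. Stays where it is left; about 1 N at the free edge moves it
- long_far (a joint): flap on the carton's +x wall, 180 mm wide along y; hinge line at x = +65 mm, 104.5 mm above the bench (it closes over the short flaps). Free edge 63 mm from the hinge, board 4 mm thick. In rad: 0 = closed flat, 1.57 = upright, up to 2.5 = splayed outward; starts between 1.65 and 2.3. Stays where it is left; about 1 N at the free edge moves it
- long_near (a joint): flap on the carton's -x wall, 180 mm wide along y; hinge line at x = -65 mm, 104.5 mm above the bench (it closes over the short flaps). Free edge 63 mm from the hinge, board 4 mm thick. In rad: 0 = closed flat, 1.57 = upright, up to 2.5 = splayed outward; starts between 1.65 and 2.3. Stays where it is left; about 1 N at the free edge moves it
- hammer_head (a point): centre of the head of the hammer, which stands loosely upright, handle down, in a pocket of the carton, this point 192 mm above the bench. Head: steel with black rubber faces, 92 mm along x, 36 mm along y (grip here), 44 mm high; round handle 26 mm thick straight down, its end 162 mm below this point. About 0.4 kg, mostly the head
- hammer: the same hammer; origin at the lower end of the handle, same axes as the head
- ring_top (a point): centre of the upper face of the ring on the fixed tool stand, 165 mm above the bench; hole 40 mm wide right through, ring 54 mm outside, 18 mm high, axis vertical. Post 65 mm from the axis along this point's +x, no higher than the ring; base plate 10 mm high. It stands on the left or right of the bench, a small blue vice (107 mm high) on the other side
- nozzle: black spray nozzle, 25 mm thick and 60 mm high, standing in the carton's other pocket, below the rim; it stays there. Origin at its lower end
- can: grey spray can, 60 mm thick and 195 mm high, standing close beyond the far long flap; not to be disturbed. Origin at the centre of its underside
- bottle: white bottle, 56 mm thick and 190 mm high, standing close outside one of the short flaps; not to be disturbed. Origin at the centre of its underside
- tin: steel tin, 64 mm thick and 70 mm high, standing close outside the other short flap; not to be disturbed. Origin at the centre of its underside
- wheel: black wheel lying flat at the far side, 124 mm wide and 40 mm high; not to be disturbed. Origin at the centre of its underside
- filter: black filter cartridge, 60 mm thick and 75 mm high, standing at the far side; not to be disturbed. Origin at the centre of its underside
Mind the look-alikes: they are no part of the job. What is shaped like the carton but purple is not meant.

How it is judged:
By the outcome, as a careful person would: the job done as asked, in the order asked, and still so for the second after the job is handed in, with the robot touching nothing.
It also fails if it takes over 72 s, if anything falls off the work surface, if the arm or the gripper's body presses on something with over 40 N, if the wrist force passes 120 N, or if a joint passes its speed limit or range.

## Working session

There is one attempt and no reset: what is moved stays moved. The work goes in short steps, Python scripts to look and compute and a tool call to move; the robot and the scene stay as the last step left them, time stands still between calls to the robot, and variables do not carry over. Pictures are saved under pics/ and viewed, at most 10 in all, crops included, and the job is handed in when it is done.

Besides the shell and the picture viewer there is one more tool, called after ">>>" as name(argument=value, ...) on one line, values as JSON. arm_command: Moves the arm, as the interface text tells. Its arguments: {"type":"object","properties":{"motion":{"type":"array"},"squeeze":{"type":"number"}},"required":["motion"]}

```bash
mkdir -p pics
cat > h.py <<'E'
import numpy as np, cv2
from station import manip
from scipy.spatial.transform import Rotation as Ro
def K(p):
    f=200/np.tan(np.radians(p['vertical_fov'])/2)
    return np.array([[f,0,p['cx']],[0,f,p['cy']],[0,0,1.]])
def ext(p,s=None):
    if 'R' in p: return np.array(p['R']),np.array(p['t'])
    T=np.eye(4);T[:3,:3]=Ro.from_rotvec(s['ee_rot']).as_matrix();T[:3,3]=s['ee_pos']
    W=np.linalg.inv(T@np.array(p['T_tool_cam']));return W[:3,:3],W[:3,3]
def onz(p,uv,z,s=None):
    R,t=ext(p,s);n=cv2.undistortPoints(np.array([[uv]],float),K(p),np.array(p['dist_coeffs']))[0,0]
    d=R.T@np.array([*n,1]);c=-R.T@t
    return c+d*(z-c[2])/d[2]
def proj(p,X,s=None):
    R,t=ext(p,s);return cv2.projectPoints(np.array(X,float).reshape(-1,1,3),cv2.Rodrigues(R)[0],t,K(p),np.array(p['dist_coeffs']))[0][:,0]
E
python3 - <<'E'
from h import *
s=manip.observe();print({k:np.round(v,3) for k,v in s.items()})
for n in ['scene','side','wrist']:
    p=manip.get_image(n);cv2.imwrite(f'pics/{n}0.png',p['pixels'])
    if 'R' in p: print(n,'cam at',np.round(-np.array(p['R']).T@p['t'],2))
    else: print(np.round(p['T_tool_cam'],3))
    for l in ['carton','hammer_head','hammer','can','bottle','tin','wheel','filter','ring_top','nozzle','long_far','short_left']:
        try:
            for r in manip.recognise(p,l)[:2]: print(n,l,np.round(r['bbox']),round(r['confidence'],2))
        except Exception as e: print(l,e)
E
```

```text
{'clock': np.float64(0.0), 'q': array([ 1.174,  0.308,  1.508, -0.   ,  1.328, -0.073]), 'joint_vel': array([ 0.   ,  0.   ,  0.   , -0.001,  0.   ,  0.001]), 'effort': array([-0.0000e+00, -4.5755e+01, -2.5192e+01, -0.0000e+00,  1.3000e-02,
        0.0000e+00]), 'ee_pos': array([0.182, 0.545, 0.23 ]), 'ee_rot': array([-5.05e-01, -3.10e+00,  3.00e-03]), 'wrist_force': array([-0.114, -0.323,  0.34 ]), 'ft_torque': array([ 0.055,  0.017, -0.009]), 'finger_force': np.float64(0.0), 'grip_width': np.float64(0.085)}
scene cam at [0.73 0.45 0.99]
scene carton [308.  66. 367. 134.] 0.97
scene carton [232. 163. 312. 263.] 0.77
scene hammer_head [250. 163. 292. 203.] 0.76
scene hammer_head [240.  87. 282. 150.] 0.53
scene hammer [252. 162. 292. 203.] 0.76
scene hammer [278. 342. 335. 400.] 0.19
scene can [195. 232. 239. 283.] 0.68
scene can [239.  83. 283. 148.] 0.55
scene bottle [274. 133. 295. 178.] 0.71
scene tin [265. 279. 290. 307.] 0.86
scene wheel [276. 342. 330. 400.] 0.83
scene filter [190. 144. 212. 175.] 0.71
scene ring_top [239.  87. 279. 151.] 0.69
scene nozzle [260. 240. 310. 258.
[... 346 characters left out ...]
48. 172. 392. 220.] 0.64
side hammer [349. 173. 392. 223.] 0.68
side can [386. 129. 412. 186.] 0.87
side can [292. 127. 331. 154.] 0.29
side bottle [354. 232. 384. 288.] 0.83
side bottle [401. 292. 454. 374.] 0.55
side tin [399. 292. 453. 374.] 0.18
side wheel [320. 165. 351. 226.] 0.65
side filter [458. 251. 489. 288.] 0.95
side ring_top [399. 293. 451. 376.] 0.84
side long_far [365. 152. 413. 212.] 0.87
side long_far [153. 169. 188. 218.] 0.84
[[ 0.    -0.951 -0.309  0.08 ]
 [ 1.     0.    -0.001  0.   ]
 [ 0.001 -0.309  0.951 -0.142]
 [ 0.     0.     0.     1.   ]]
wrist carton [  0. 158. 232. 304.] 0.63
wrist long_far [ 22. 231. 200. 304.] 0.97
wrist short_left [148. 180. 201. 269.] 0.75
```

View pics/scene0.png

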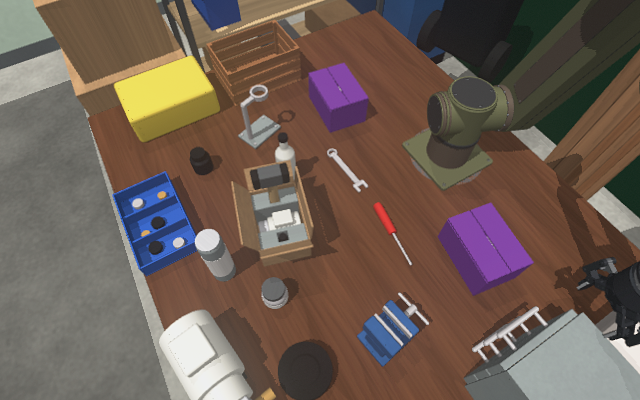

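View pics/side0.png

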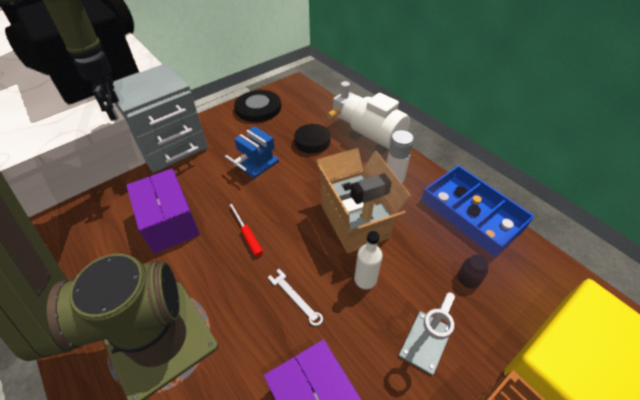

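The scene shows the carton at about (275,215) with the hammer at (270,178) in the right (-y) pocket. The ring is at (259,92) in scene and (438,322) in side. The bottle stands on the right and the tin on the left. Next I'll crop in closer.

Run:
```python
import cv2,numpy as np
a=cv2.imread('pics/scene0.png')[75:290,185:325];b=cv2.imread('pics/side0.png')[120:380,310:460]
a=cv2.resize(a,(390,600),interpolation=cv2.INTER_CUBIC);b=cv2.resize(b,(346,600),interpolation=cv2.INTER_CUBIC)
cv2.imwrite('pics/crop0.png',np.hstack([a,b]))
```

```text
(no output)
```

View pics/crop0.png

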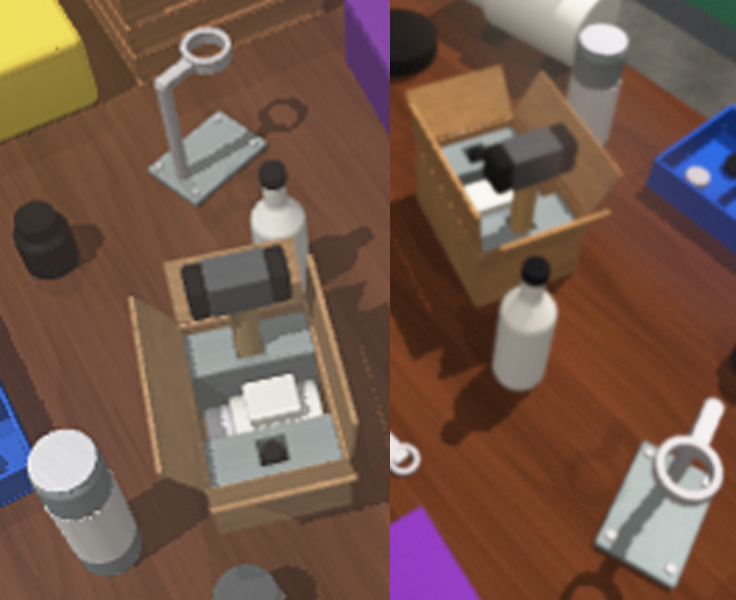

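Run:
```python
from h import *
sc=manip.get_image('scene');sd=manip.get_image('side')
def both(n,a,b,z):
    A=onz(sc,a,z)
    print(n,'scene',np.round(A,3), '' if b is None else np.round(onz(sd,b,z),3))
both('ring',(258.9,91.5),(439.2,322.4),.165)
both('ham',(270.1,176.4),(371.5,188),.192)
both('nozpocket',(282.6,236.3),None,.088)
both('can top',(208,239),(401,137.5),.195)
both('bottle top',(283,137),(373,238),.19)
both('tin top',(274,285),None,.07)
both('headL',(255,180),(356,193),.192)
both('headR',(285,172),(387,183),.192)
both('post top',(246,103),(449,296),.165)
both('base',(259,131),(428,345),.01)
for n,u,v in [('farL',160,472),('farR',132,298),('SRf',166,265),('SRn',297,240),('SLf',214,513),('SLn',352,480),('NR',310,256),('NL',355,420)]:
    both(n,(185+u/2.786,75+v/2.79),None,.15)
```

```text
ring scene [ 0.447 -0.383  0.165] [ 0.443 -0.391  0.165]
ham scene [ 0.562 -0.077  0.192] [ 0.563 -0.081  0.192]
nozpocket scene [0.595 0.034 0.088] 
can top scene [0.758 0.005 0.195] [0.752 0.001 0.195]
bottle top scene [ 0.475 -0.173  0.19 ] [ 0.467 -0.186  0.19 ]
tin top scene [0.67  0.129 0.07 ] 
headL scene [ 0.598 -0.086  0.192] [ 0.524 -0.07   0.192]
headR scene [ 0.524 -0.07   0.192] [ 0.603 -0.093  0.192]
post top scene [ 0.5   -0.36   0.165] [ 0.5   -0.368  0.165]
base scene [ 0.472 -0.376  0.01 ] [ 0.464 -0.391  0.01 ]
farL scene [0.695 0.033 0.15 ] 
farR scene [ 0.644 -0.139  0.15 ] 
SRf scene [ 0.601 -0.157  0.15 ] 
SRn scene [ 0.481 -0.12   0.15 ] 
SLf scene [0.672 0.088 0.15 ] 
SLn scene [0.56 0.12 0.15] 
NR scene [ 0.48  -0.097  0.15 ] 
NL scene [0.53  0.074 0.15 ]
```

>>> arm_command(motion=[-0.93,-0.785,-0.3,0,0,0,0.65,-0.93,-0.785,-0.3,0,0,0,0.65,-0.93,-0.785,-0.3,0,0,0,0.65,-0.93,-0.785,-0.3,0,0,0,0.65,-0.93,-0.785,-0.3,0,0,0,0.65])

```text
clock: 2.68
ee_pos: [0.3114, 0.3347, 0.2928]
ee_rot: [0.514, 3.096, 0.002]
wrist_force: [-0.1, 0.9, -0.6]
grip_width: 0.0558
finger_force: 0.0
```

>>> arm_command(motion=[-0.93,-0.785,-0.1,0,0,0,0.65,-0.93,-0.785,-0.1,0,0,0,0.65,-0.93,-0.785,-0.1,0,0,0,0.65,-0.93,-0.785,-0.1,0,0,0,0.65,-0.93,-0.785,-0.1,0,0,0,0.65])

```text
clock: 3.3
ee_pos: [0.4378, 0.1275, 0.3113]
ee_rot: [0.513, 3.098, -0.0]
wrist_force: [-0.5, 1.2, 0.2]
grip_width: 0.0557
finger_force: 0.0
```

>>> arm_command(motion=[-0.93,-0.785,0,0,0,0,0.65,-0.93,-0.785,0,0,0,0,0.65,-0.93,-0.785,0,0,0,0,0.65,-0.93,-0.785,0,0,0,0,0.65,-0.93,-0.785,0,0,0,0,0.65,-0.93,-0.785,0,0,0,0,0.65])

```text
clock: 4.05
ee_pos: [0.5618, -0.0764, 0.3105]
ee_rot: [-0.503, -3.099, -0.002]
wrist_force: [0.6, 1.1, -0.5]
grip_width: 0.0554
finger_force: 0.0
```

Run:
```python
from h import *
s=manip.observe();p=manip.get_image('wrist')
print({k:np.round(s[k],3) for k in ['clock','q','ee_pos','ee_rot','wrist_force','grip_width']})
cv2.imwrite('pics/w1.png',p['pixels'])
import pickle;pickle.dump((s,p),open('w1.pkl','wb'))
for l in ['hammer_head','nozzle','carton']:
    for r in manip.recognise(p,l)[:2]: print(l,np.round(r['bbox']),round(r['confidence'],2))
```

```text
{'clock': np.float64(4.05), 'q': array([-2.100e-01,  2.470e-01,  1.392e+00,  1.000e-03,  1.505e+00,
       -1.460e+00]), 'ee_pos': array([ 0.562, -0.076,  0.31 ]), 'ee_rot': array([-5.030e-01, -3.099e+00, -2.000e-03]), 'wrist_force': array([ 0.577,  1.081, -0.518]), 'grip_width': np.float64(0.055)}
hammer_head [292. 147. 339. 252.] 0.7
nozzle [396. 165. 410. 177.] 0.51
carton [  1.   1. 124.  38.] 0.92
carton [250. 111. 491. 267.] 0.73
```

View pics/w1.png

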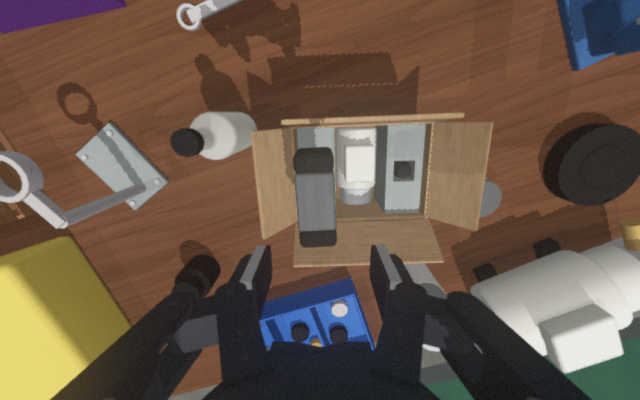

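The wrist view shows the hammer head centred at (315,197), with the nozzle pocket at (403,170). The short flaps splay to columns 253 and 492. The far flap's free edge is at row 265, and the near flap is almost upright at row 120. The can is hidden under the fingers on the right.

```bash
cat >> h.py <<'E'
def go(tgts,yaw_deg=0,rec=None):
    "world targets (xyz, yaw change deg about world z) -> tool-frame shares from pose now"
    s=manip.observe();R=Ro.from_rotvec(s['ee_rot']).as_matrix()
    for X,yw in tgts:
        d=R.T@(np.array(X)-s['ee_pos'])/.2
        print(np.round(d,3),'turnz',round(-yw/180,3))
E
python3 - <<'E'
from h import *
import pickle;s,p=pickle.load(open('w1.pkl','rb'))
R=Ro.from_rotvec(s['ee_rot']).as_matrix();print('tool y ang',np.degrees(np.arctan2(R[1,1],R[0,1])),'z',R[:,2])
o=lambda uv,z:onz(p,uv,z,s)
a,b=o((313.5,150),.214),o((318,245),.214);print('head',a,b,(a+b)/2,np.degrees(np.arctan2(*(b-a)[[1,0]])))
n=o((403,170.5),.088);print('noz',n)
for nm,uv,z in [('SLhinge',(437,123),.1),('SLhinge2',(425,219),.1),('SRh',(295,125),.1),('SRh2',(297,237),.1),('SLf1',(492,122),.14),('SLf2',(477,230),.14),('SRf1',(253,133),.14),('SRf2',(263,238),.14),('FAR1',(294,266),.15),('FAR2',(442,263),.15),('NE1',(283,122),.167),('NE2',(463,116),.167),('tin edge',(503,195),.07),('bottle top',(187,142),.19),('ring',(12,177),.165),('filter',(200,270),.075)]:
    print(nm,np.round(o(uv,z),3))
E
```

```text
tool y ang 71.56918538661367 z [-0.0019769   0.00176716 -0.99999648]
head [ 0.5137401  -0.06618132  0.214     ] [ 0.60013589 -0.09116896  0.214     ] [ 0.55693799 -0.07867514  0.214     ] -16.131078471506
noz [0.59172119 0.03027417 0.088     ]
SLhinge [0.544 0.08  0.1  ]
SLhinge2 [0.663 0.041 0.1  ]
SRh [ 0.491 -0.085  0.1  ]
SRh2 [ 0.633 -0.134  0.1  ]
SLf1 [0.555 0.122 0.14 ]
SLf2 [0.677 0.087 0.14 ]
SRf1 [ 0.484 -0.128  0.14 ]
SRf2 [ 0.605 -0.165  0.14 ]
FAR1 [ 0.649 -0.139  0.15 ]
FAR2 [0.702 0.035 0.15 ]
NE1 [ 0.484 -0.089  0.167]
NE2 [0.534 0.081 0.167]
tin edge [0.677 0.162 0.07 ]
bottle top [ 0.473 -0.177  0.19 ]
ring [ 0.447 -0.377  0.165]
filter [ 0.649 -0.302  0.075]
```

>>> arm_command(motion=[0.01,-0.015,0.3,0,0,-0.011,0.65,0.01,-0.015,0.5,0,0,-0.011,0.65,0.01,-0.015,0.68,0,0,-0.011,0.65,0.01,-0.015,0.68,0,0,-0.011,0.65,0.01,-0.015,0.68,0,0,-0.011,0.2,0.01,-0.015,0.68,0,0,-0.011,0.2,0.01,-0.015,0.68,0,0,-0.011,0.2,0.01,-0.015,0.68,0,0,-0.011,0.2,0.01,-0.015,0.68,0,0,-0.011,0.2], squeeze=80)

```text
clock: 5.38
ee_pos: [0.5607, -0.0807, 0.1773]
ee_rot: [0.451, 3.105, 0.0]
wrist_force: [0.4, 1.0, 7.3]
grip_width: 0.0354
finger_force: 80.6
```

>>> arm_command(motion=[0,0,-0.2,0,0,0,0.2,0,0,-0.4,0,0,0,0.2,0,0,-0.65,0,0,0,0.2,0,0,-1,0,0,0,0.2,0,0,-1,0,0,0,0.2,0,0,-1,0,0,0,0.2])

```text
clock: 6.12
ee_pos: [0.5589, -0.0806, 0.375]
ee_rot: [-0.451, -3.109, 0.0]
wrist_force: [-0.2, 0.3, -4.4]
grip_width: 0.0352
finger_force: 81.1
```

Run:
```python
from h import *
s=manip.observe();print({k:np.round(s[k],3) for k in ['q','ee_pos','ee_rot','wrist_force','grip_width','finger_force']})
ring=np.array([.446,-.383])
go([((*(s['ee_pos'][:2]*.5+ring*.5),s['ee_pos'][2]),0),((*ring,s['ee_pos'][2]),0)])
p=manip.get_image('scene');d=manip.get_image('side')
a=p['pixels'][60:200,200:340];b=d['pixels'][80:380,300:460]
cv2.imwrite('pics/lift.png',np.hstack([cv2.resize(a,(500,500)),cv2.resize(b,(267,500))]))
```

```text
{'q': array([-0.218,  0.218,  1.277, -0.   ,  1.647, -1.5  ]), 'ee_pos': array([ 0.559, -0.081,  0.375]), 'ee_rot': array([-0.451, -3.109,  0.   ]), 'wrist_force': array([-0.231,  0.261, -4.424]), 'grip_width': np.float64(0.035), 'finger_force': np.float64(81.131)}
[ 0.056 -0.805  0.   ] turnz 0.0
[ 0.111 -1.61   0.   ] turnz 0.0
```

View pics/lift.png

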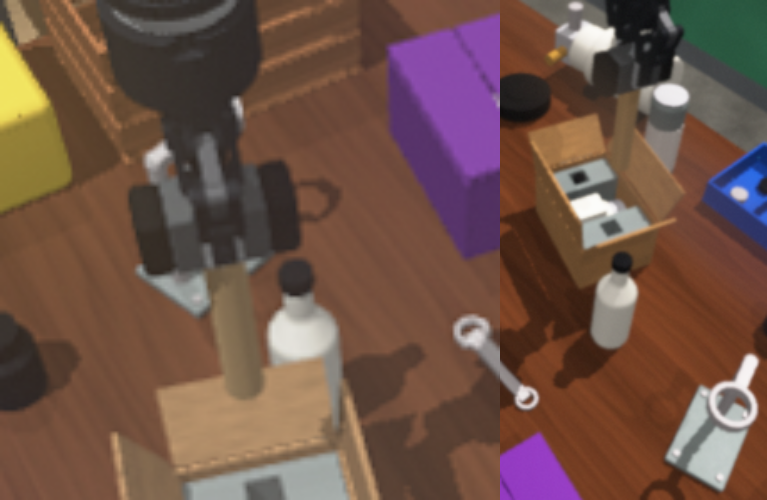

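>>> arm_command(motion=[0.02,-0.25,0,0,0,0,0.2,0.04,-0.5,0,0,0,0,0.2,0.055,-0.8,0,0,0,0,0.2,0.055,-0.8,0,0,0,0,0.2])

```text
clock: 6.72
ee_pos: [0.5008, -0.2344, 0.3723]
ee_rot: [-0.46, -3.102, 0.0]
wrist_force: [-0.1, 0.7, -3.6]
grip_width: 0.0352
finger_force: 81.7
```

>>> arm_command(motion=[0.02,-0.25,0,0,0,0,0.2,0.03,-0.5,0,0,0,0,0.2,0.05,-0.7,0,0,0,0,0.2,0.055,-0.8,0,0,0,0,0.2,0.055,-0.8,0,0,0,0,0.2,0.055,-0.8,0,0,0,0,0.2])

```text
clock: 7.48
ee_pos: [0.4478, -0.3796, 0.3746]
ee_rot: [-0.449, -3.109, -0.003]
wrist_force: [0.5, 0.9, -3.3]
grip_width: 0.0351
finger_force: 82.1
```

Run:
```python
from h import *
s=manip.observe();print({k:np.round(s[k],3) for k in ['clock','q','ee_pos','ee_rot','wrist_force']})
p=manip.get_image('scene');d=manip.get_image('side');w=manip.get_image('wrist')
import pickle;pickle.dump((s,p,d,w),open('w2.pkl','wb'))
a=p['pixels'][40:160,200:320];b=d['pixels'][190:400,370:500];c=w['pixels'][120:320,230:430]
f=lambda i,wd:cv2.resize(i,(wd,400),interpolation=cv2.INTER_CUBIC)
cv2.imwrite('pics/ring.png',np.hstack([f(a,300),f(b,248),f(c,250)]))
```

```text
{'clock': np.float64(7.475), 'q': array([-7.760e-01,  2.530e-01,  1.231e+00,  1.000e-03,  1.660e+00,
       -2.059e+00]), 'ee_pos': array([ 0.448, -0.38 ,  0.375]), 'ee_rot': array([-4.490e-01, -3.109e+00, -3.000e-03]), 'wrist_force': array([ 0.485,  0.872, -3.308])}
```

View pics/ring.png

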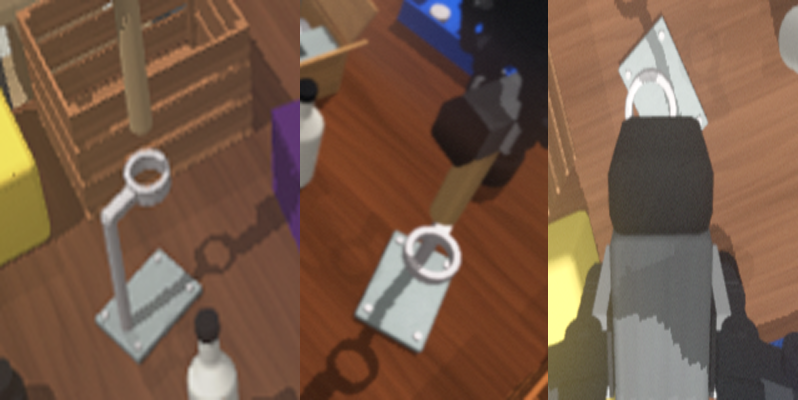

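Run:
```python
from h import *
import pickle;s,p,d,w=pickle.load(open('w2.pkl','rb'))
R=Ro.from_rotvec(s['ee_rot']).as_matrix();print(R[:,2])
print('ring',onz(p,(259.2,91.6),.165),onz(d,(439.7,322.3),.165))
print('tip',onz(p,(255.7,78),.228),onz(d,(445,306.5),.228))
# handle axis prediction & ring outline
ax=[[*s['ee_pos'][:2],z] for z in (.228,.3)]
print('pred tip px',proj(p,ax),proj(d,ax))
th=np.linspace(0,6.28,200)
for c in [(.447,-.383),(.445,-.387),(.447,-.379)]:
    q=proj(w,np.c_[c[0]+.027*np.cos(th),c[1]+.027*np.sin(th),0*th+.165],s);print(c,'wrist ring x',q[:,0].min(),q[:,0].max(),'ytop',q[:,1].min())
```

```text
[-4.47937709e-04  2.12309231e-03 -9.99997646e-01]
ring [ 0.4467415  -0.38212891  0.165     ] [ 0.44426559 -0.39109832  0.165     ]
tip [ 0.45365544 -0.37203981  0.228     ] [ 0.44079647 -0.38557351  0.228     ]
pred tip px [[256.4226439   75.66402698]
 [252.83898099  54.68386092]] [[444.86905288 301.64007701]
 [456.60080181 281.39945224]]
(0.447, -0.383) wrist ring x 296.4236758964306 338.05820665926205 ytop 155.63862298222136
(0.445, -0.387) wrist ring x 293.0066965977363 334.6737356855169 ytop 155.01701126275594
(0.447, -0.379) wrist ring x 299.3639544111235 341.03596255774823 ytop 154.74067672362204
```

>>> arm_command(motion=[0,-0.038,0,0,0,0,0.2,0,-0.038,0.1,0,0,0,0.2,0,-0.038,0.25,0,0,0,0.2,0,-0.038,0.3,0,0,0,0.2,0,-0.038,0.34,0,0,0,0.2,0,-0.038,0.38,0,0,0,0.2,0,-0.038,0.42,0,0,0,0.2])

```text
clock: 8.5
ee_pos: [0.4455, -0.3888, 0.2917]
ee_rot: [0.451, 3.108, -0.002]
wrist_force: [0.6, 0.3, -4.5]
grip_width: 0.0351
finger_force: 82.0
```

>>> arm_command(motion=[0,0,0.1,0,0,0,0.2,0,0,0.2,0,0,0,0.2,0,0,0.3,0,0,0,0.2,0,0,0.4,0,0,0,0.2,0,0,0.5,0,0,0,0.2,0,0,0.55,0,0,0,0.2,0,0,0.57,0,0,0,0.2,0,0,0.57,0,0,0,0.2])

```text
clock: 9.5
ee_pos: [0.4454, -0.3887, 0.1777]
ee_rot: [0.451, 3.108, -0.001]
wrist_force: [0.1, 0.7, -3.0]
grip_width: 0.0352
finger_force: 82.0
```

>>> arm_command(motion=[0,0,0.015,0,0,0,0.2,0,0,0.025,0,0,0,0.2,0,0,0.03,0,0,0,0.2,0,0,0.03,0,0,0,0.2])

```text
clock: 10.0
ee_pos: [0.4454, -0.3886, 0.1724]
ee_rot: [0.451, 3.108, -0.001]
wrist_force: [-0.2, 1.2, 4.2]
grip_width: 0.0352
finger_force: 83.0
```

>>> arm_command(motion=[0,0,0,0,0,0,0.6,0,0,0,0,0,0,0.6,0,0,0,0,0,0,0.65,0,0,0,0,0,0,0.65,0,0,-0.15,0,0,0,0.65,0,0,-0.5,0,0,0,0.65,0,0,-0.8,0,0,0,0.65,0,0,-0.8,0,0,0,0.65])

```text
clock: 11.0
ee_pos: [0.4473, -0.3906, 0.3376]
ee_rot: [0.45, 3.1, -0.011]
wrist_force: [-0.1, 0.9, -0.3]
grip_width: 0.0555
finger_force: 0.0
```

Run:
```python
from h import *
s=manip.observe();print({k:np.round(s[k],3) for k in ['clock','q','ee_pos','ee_rot','wrist_force']})
p=manip.get_image('scene');d=manip.get_image('side');w=manip.get_image('wrist')
import pickle;pickle.dump((s,p,d,w),open('w3.pkl','wb'))
a=p['pixels'][70:300,170:340];b=d['pixels'][110:400,310:480]
f=lambda i,wd:cv2.resize(i,(wd,500),interpolation=cv2.INTER_CUBIC)
cv2.imwrite('pics/hung.png',np.hstack([f(a,370),f(b,293)]))
```

```text
{'clock': np.float64(11.0), 'q': array([-0.789,  0.267,  1.298, -0.   ,  1.564, -2.072]), 'ee_pos': array([ 0.447, -0.391,  0.338]), 'ee_rot': array([ 0.45 ,  3.1  , -0.011]), 'wrist_force': array([-0.131,  0.902, -0.326])}
```

View pics/hung.png

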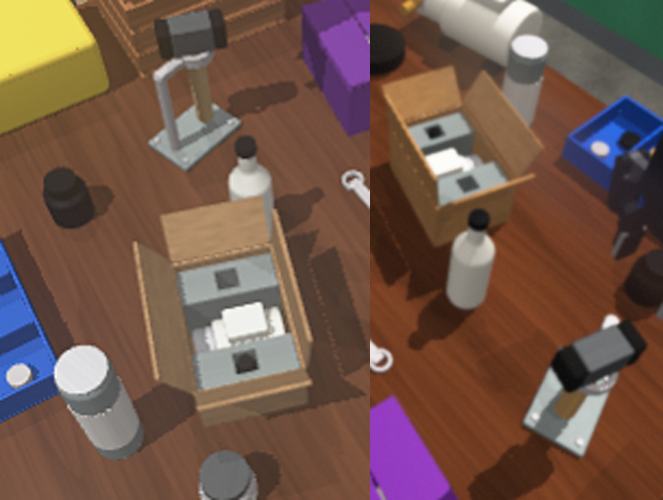

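The hammer hangs in the ring with its head resting on it, at crop (190,35), and the bottle is untouched. All four flaps are still open. Next are the short flaps, starting with the right one.

>>> arm_command(motion=[-0.1,0.3,0,0,0,0,0,-0.2,0.6,0.1,0,0,0,0,-0.27,0.94,0.2,0,0,0,0,-0.27,0.94,0.2,0,0,0,0,-0.27,0.94,0.2,0,0,0,0,-0.27,0.94,0.2,0,0,0,0])

```text
clock: 11.9
ee_pos: [0.5498, -0.2248, 0.291]
ee_rot: [-0.453, -3.108, 0.001]
wrist_force: [0.5, -0.4, -0.3]
grip_width: 0.0
finger_force: 0.0
```

```bash
cat >> h.py <<'E'
C=np.array([.5755,-.024,0]);YAW=np.radians(-16.5)
RC=Ro.from_euler('z',YAW).as_matrix()
def loc(targets=()):
    s=manip.observe();R=Ro.from_rotvec(s['ee_rot']).as_matrix()
    print('t',s['clock'],'local',np.round(RC.T@(s['ee_pos']-C),4),'ydir',np.round(np.degrees(np.arctan2(R[1,1],R[0,1])),2),'F',np.round(s['wrist_force'],1),'q',np.round(s['q'],2))
    for L in targets: print(L,np.round(R.T@(RC@np.array(L)+C-s['ee_pos'])/.2,3))
E
python3 - <<'E'
from h import *
loc([(.035,-.165,.2),(.035,-.165,.125),(.035,-.12,.125),(.035,-.09,.13),(.035,-.07,.128),(.035,-.055,.12),(.035,-.046,.108),(.035,-.046,.104)])
E
```

```text
t 11.9 local [ 0.0324 -0.1999  0.291 ] ydir 73.42 F [ 0.5 -0.4 -0.3] q [-0.46  0.3   1.37 -0.    1.48 -1.74]
(0.035, -0.165, 0.2) [-0.013  0.175  0.455]
(0.035, -0.165, 0.125) [-0.013  0.175  0.83 ]
(0.035, -0.12, 0.125) [-0.013  0.4    0.83 ]
(0.035, -0.09, 0.13) [-0.013  0.55   0.805]
(0.035, -0.07, 0.128) [-0.013  0.65   0.815]
(0.035, -0.055, 0.12) [-0.013  0.725  0.855]
(0.035, -0.046, 0.108) [-0.013  0.77   0.914]
(0.035, -0.046, 0.104) [-0.013  0.77   0.934]
```

>>> arm_command(motion=[-0.01,0.175,0.25,0,0,0,0,-0.01,0.175,0.5,0,0,0,0,-0.01,0.175,0.7,0,0,0,0,-0.01,0.175,0.83,0,0,0,0,-0.01,0.25,0.83,0,0,0,0,-0.01,0.325,0.83,0,0,0,0,-0.01,0.4,0.83,0,0,0,0,-0.01,0.47,0.82,0,0,0,0,-0.01,0.55,0.805,0,0,0,0,-0.01,0.55,0.805,0,0,0,0])

```text
clock: 13.15
ee_pos: [0.5842, -0.1169, 0.1309]
ee_rot: [0.448, 3.109, 0.001]
wrist_force: [0.3, 0.1, 0.4]
grip_width: -0.0001
finger_force: 0.0
```

Run:
```python
from h import *
loc([(.035,-.07,.128),(.035,-.055,.12),(.035,-.046,.108),(.035,-.046,.104)])
p=manip.get_image('scene');d=manip.get_image('side')
a=p['pixels'][100:300,190:340];b=d['pixels'][120:320,310:460]
f=lambda i:cv2.resize(i,(375,500),interpolation=cv2.INTER_CUBIC)
cv2.imwrite('pics/sr.png',np.hstack([f(a),f(b)]))
```

```text
t 13.15 local [ 0.0347 -0.0866  0.1309] ydir 73.61 F [0.3 0.1 0.4] q [-0.27  0.42  1.6   0.    1.12 -1.55]
(0.035, -0.07, 0.128) [-0.002  0.083  0.015]
(0.035, -0.055, 0.12) [-0.002  0.158  0.055]
(0.035, -0.046, 0.108) [-0.002  0.203  0.115]
(0.035, -0.046, 0.104) [-0.002  0.203  0.135]
```

View pics/sr.png

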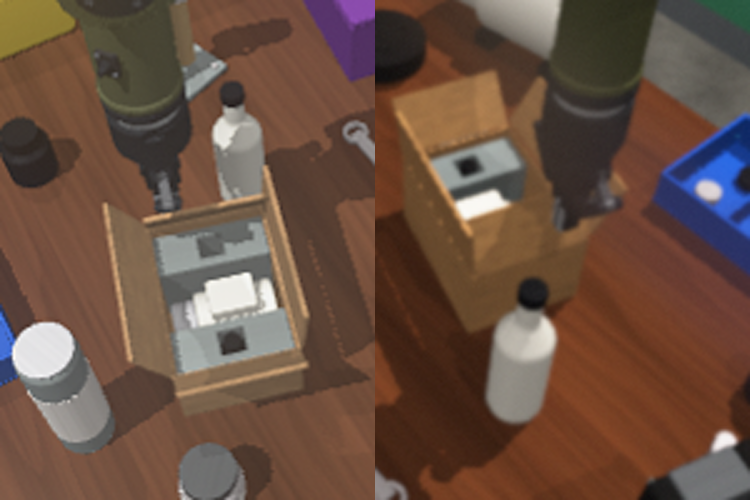

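The flap has come up and leans slightly inward (edge at crop (210,208)), with the bottle undisturbed. Continuing.

>>> arm_command(motion=[0,0.08,0.015,0,0,0,0,0,0.16,0.055,0,0,0,0,0,0.2,0.1,0,0,0,0,0,0.2,0.125,0,0,0,0,0,0.2,0.135,0,0,0,0,0,0.2,0.135,0,0,0,0])

```text
clock: 14.0
ee_pos: [0.5947, -0.0805, 0.103]
ee_rot: [-0.452, -3.108, 0.0]
wrist_force: [-0.3, 0.3, 0.7]
grip_width: -0.0001
finger_force: 0.0
```

Run:
```python
from h import *
loc([(.0,0,.23),(.0,.15,.23),(0,.172,.2)])
p=manip.get_image('scene');d=manip.get_image('side')
a=p['pixels'][100:300,190:340];b=d['pixels'][120:320,310:460]
f=lambda i:cv2.resize(i,(375,500),interpolation=cv2.INTER_CUBIC)
cv2.imwrite('pics/sr2.png',np.hstack([f(a),f(b)]))
```

```text
t 14.0 local [ 0.0344 -0.0488  0.103 ] ydir 73.47 F [-0.3  0.3  0.7] q [-0.2   0.46  1.62 -0.    1.07 -1.49]
(0.0, 0, 0.23) [ 0.173  0.244 -0.635]
(0.0, 0.15, 0.23) [ 0.173  0.994 -0.635]
(0, 0.172, 0.2) [ 0.173  1.104 -0.485]
```

>>> arm_command(motion=[0,0,0.01,0,0,0,0,0,0,0.02,0,0,0,0,0,0,0.02,0,0,0,0])

```text
clock: 14.48
ee_pos: [0.5953, -0.0808, 0.1016]
ee_rot: [0.451, 3.107, -0.001]
wrist_force: [-3.6, 0.4, 12.7]
grip_width: -0.0
finger_force: 6.4
```

>>> arm_command(motion=[0,0,-0.2,0,0,0,0,0,0,-0.5,0,0,0,0,0.1,0.2,-0.65,0,0,0,0,0.17,0.5,-0.65,0,0,0,0,0.17,0.99,-0.65,0,0,0,0,0.17,0.99,-0.65,0,0,0,0,0.17,0.99,-0.65,0,0,0,0])

```text
clock: 15.35
ee_pos: [0.619, 0.1219, 0.2291]
ee_rot: [0.445, 3.109, 0.001]
wrist_force: [-0.5, -1.3, 0.4]
grip_width: -0.0
finger_force: 0.0
```

Run:
```python
from h import *
loc([(0,.174,.2),(0,.174,.122),(0,.12,.122),(0,.09,.13),(0,.07,.128),(0,.055,.12),(0,.048,.108),(0,.048,.1)])
```

```text
t 15.35 local [0.0003 0.1522 0.2291] ydir 73.7 F [-0.5 -1.3  0.4] q [ 0.13  0.39  1.39  0.    1.37 -1.16]
(0, 0.174, 0.2) [0.001 0.109 0.146]
(0, 0.174, 0.122) [0.001 0.108 0.536]
(0, 0.12, 0.122) [ 0.002 -0.162  0.535]
(0, 0.09, 0.13) [ 0.003 -0.312  0.495]
(0, 0.07, 0.128) [ 0.003 -0.412  0.505]
(0, 0.055, 0.12) [ 0.003 -0.487  0.545]
(0, 0.048, 0.108) [ 0.004 -0.522  0.605]
(0, 0.048, 0.1) [ 0.004 -0.522  0.645]
```

View pics/sr2.png

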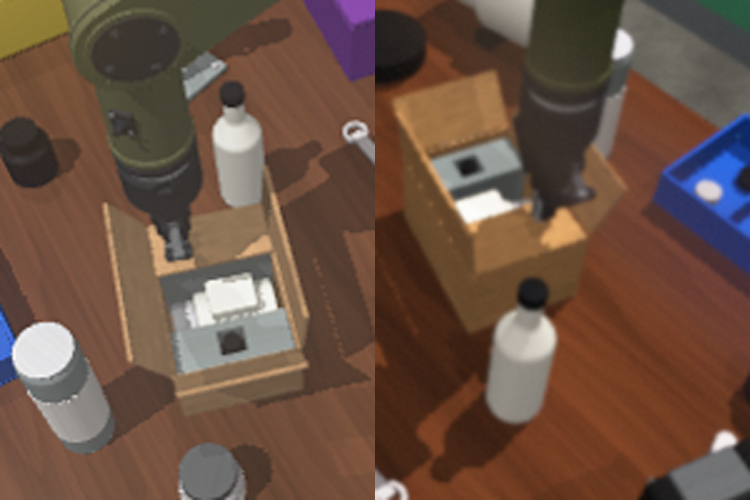

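The right short flap is flat (crop (215,235)). Now the left one.

>>> arm_command(motion=[0,0.14,0.1,0,0,0,0,0,0.14,0.35,0,0,0,0,0,0.14,0.53,0,0,0,0,0,0.14,0.535,0,0,0,0,0,0.04,0.535,0,0,0,0,0,-0.06,0.535,0,0,0,0,0,-0.16,0.535,0,0,0,0,0,-0.24,0.515,0,0,0,0,0,-0.31,0.495,0,0,0,0,0,-0.41,0.505,0,0,0,0,0,-0.48,0.545,0,0,0,0,0,-0.515,0.6,0,0,0,0,0,-0.515,0.62,0,0,0,0,0,-0.515,0.64,0,0,0,0,0,-0.515,0.645,0,0,0,0])

```text
clock: 17.23
ee_pos: [0.5888, 0.0203, 0.1017]
ee_rot: [-0.449, -3.109, 0.002]
wrist_force: [-5.5, -3.3, 16.6]
grip_width: 0.0002
finger_force: 8.4
```

Run:
```python
from h import *
loc([(0,0,.25),(.06,-.03,.26),(.155,-.03,.25)])
```

```text
t 17.225 local [0.0002 0.0463 0.1017] ydir 73.55 F [-5.5 -3.3 16.6] q [-0.04  0.45  1.64 -0.    1.05 -1.32]
(0, 0, 0.25) [ 0.001 -0.232 -0.741]
(0.06, -0.03, 0.26) [-0.298 -0.383 -0.791]
(0.155, -0.03, 0.25) [-0.773 -0.383 -0.742]
```

>>> arm_command(motion=[0,0,-0.25,0,0,0,0,0,-0.1,-0.5,0,0,0,0,-0.1,-0.3,-0.75,0,0,0,0,-0.4,-0.4,-0.75,0,0,0,0,-0.77,-0.4,-0.74,0,0,0,0,-0.77,-0.4,-0.74,0,0,0,0,-0.77,-0.4,-0.74,0,0,0,0])

```text
clock: 18.1
ee_pos: [0.7144, -0.0996, 0.2466]
ee_rot: [-0.45, -3.107, -0.0]
wrist_force: [-0.8, 0.0, 0.1]
grip_width: 0.0001
finger_force: 0.0
```

Run:
```python
from h import *
y=-.035
loc([(.152,y,.13),(.1,y,.13),(.07,y,.135),(.048,y,.134),(.033,y,.125),(.025,y,.114),(.025,y,.107),(.025,y,.104)])
p=manip.get_image('scene');d=manip.get_image('side')
a=p['pixels'][100:300,190:340];b=d['pixels'][120:320,310:460]
f=lambda i:cv2.resize(i,(375,500),interpolation=cv2.INTER_CUBIC)
cv2.imwrite('pics/far.png',np.hstack([f(a),f(b)]))
```

```text
t 18.1 local [ 0.1546 -0.0331  0.2466] ydir 73.51 F [-0.8  0.   0.1] q [-0.2   0.51  1.14  0.    1.5  -1.48]
(0.152, -0.035, 0.13) [ 0.012 -0.01   0.583]
(0.1, -0.035, 0.13) [ 0.272 -0.01   0.584]
(0.07, -0.035, 0.135) [ 0.422 -0.01   0.559]
(0.048, -0.035, 0.134) [ 0.532 -0.01   0.564]
(0.033, -0.035, 0.125) [ 0.607 -0.01   0.61 ]
(0.025, -0.035, 0.114) [ 0.646 -0.01   0.665]
(0.025, -0.035, 0.107) [ 0.646 -0.01   0.7  ]
(0.025, -0.035, 0.104) [ 0.646 -0.01   0.715]
```

View pics/far.png

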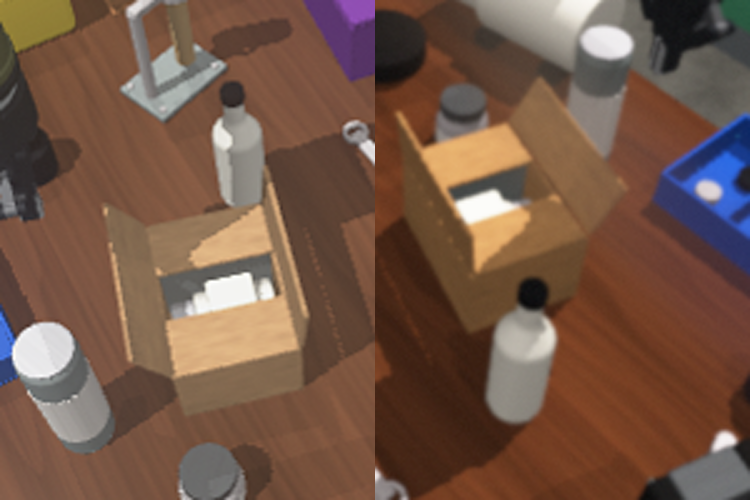

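Both short flaps are flat, at crop (210,240) and (235,330). Nothing around has moved. Now the far long flap.

>>> arm_command(motion=[0.01,-0.01,0.2,0,0,0,0,0.01,-0.01,0.4,0,0,0,0,0.01,-0.01,0.58,0,0,0,0,0.01,-0.01,0.585,0,0,0,0,0.1,-0.01,0.585,0,0,0,0,0.19,-0.01,0.585,0,0,0,0,0.27,-0.01,0.585,0,0,0,0,0.35,-0.01,0.57,0,0,0,0,0.42,-0.01,0.56,0,0,0,0,0.53,-0.01,0.565,0,0,0,0,0.6,-0.01,0.61,0,0,0,0,0.64,-0.01,0.665,0,0,0,0,0.64,-0.01,0.69,0,0,0,0,0.64,-0.01,0.7,0,0,0,0,0.64,-0.01,0.71,0,0,0,0])

```text
clock: 20.08
ee_pos: [0.5914, -0.0657, 0.1063]
ee_rot: [0.451, 3.109, -0.0]
wrist_force: [-1.9, 0.7, 10.1]
grip_width: 0.0
finger_force: 5.7
```

Run:
```python
from h import *
loc([(0,0,.22),(-.12,0,.22),(-.12,0,.13)])
```

```text
t 20.075 local [ 0.0271 -0.0355  0.1063] ydir 73.48 F [-1.9  0.7 10.1] q [-0.18  0.45  1.62 -0.    1.07 -1.46]
(0, 0, 0.22) [ 0.135  0.177 -0.568]
(-0.12, 0, 0.22) [ 0.735  0.177 -0.569]
(-0.12, 0, 0.13) [ 0.735  0.177 -0.119]
```

>>> arm_command(motion=[0,0,-0.2,0,0,0,0,0,0,-0.45,0,0,0,0,0.13,0.1,-0.62,0,0,0,0,0.4,0.18,-0.62,0,0,0,0,0.74,0.18,-0.6,0,0,0,0,0.74,0.18,-0.6,0,0,0,0,0.74,0.18,-0.4,0,0,0,0,0.74,0.18,-0.12,0,0,0,0,0.74,0.18,-0.12,0,0,0,0])

```text
clock: 21.2
ee_pos: [0.4568, 0.011, 0.1275]
ee_rot: [-0.45, -3.101, 0.001]
wrist_force: [-0.4, 1.2, -0.0]
grip_width: 0.0
finger_force: 0.0
```

Run:
```python
from h import *
loc([(-.09,0,.13),(-.07,0,.135),(-.048,0,.134),(-.033,0,.125),(-.025,0,.114),(-.025,0,.104)])
```

```text
t 21.2 local [-0.1238 -0.0002  0.1275] ydir 73.47 F [-0.4  1.2 -0. ] q [-0.07  0.26  1.88 -0.    1.   -1.35]
(-0.09, 0, 0.13) [-0.169  0.001 -0.014]
(-0.07, 0, 0.135) [-0.268  0.001 -0.04 ]
(-0.048, 0, 0.134) [-0.379  0.001 -0.036]
(-0.033, 0, 0.125) [-0.454  0.001  0.009]
(-0.025, 0, 0.114) [-0.494  0.001  0.063]
(-0.025, 0, 0.104) [-0.495  0.001  0.113]
```

>>> arm_command(motion=[-0.09,0,0,0,0,0,0,-0.17,0,-0.015,0,0,0,0,-0.22,0,-0.03,0,0,0,0,-0.27,0,-0.04,0,0,0,0,-0.38,0,-0.035,0,0,0,0,-0.45,0,0.01,0,0,0,0,-0.49,0,0.06,0,0,0,0,-0.49,0,0.085,0,0,0,0,-0.49,0,0.1,0,0,0,0,-0.49,0,0.11,0,0,0,0,-0.49,0,0.11,0,0,0,0])

```text
clock: 22.58
ee_pos: [0.5527, -0.0167, 0.1083]
ee_rot: [-0.451, -3.109, -0.0]
wrist_force: [-0.4, 0.6, -0.0]
grip_width: 0.0001
finger_force: 0.0
```

Run:
```python
from h import *
loc()
```

```text
t 22.575 local [-0.0239  0.0006  0.1083] ydir 73.49 F [-0.4  0.6 -0. ] q [-0.11  0.4   1.71  0.    1.03 -1.39]
```

>>> arm_command(motion=[0,0,0.01,0,0,0,0,0,0,0.02,0,0,0,0,0,0,0.025,0,0,0,0,0,0,0.025,0,0,0,0])

```text
clock: 23.08
ee_pos: [0.5531, -0.0167, 0.1062]
ee_rot: [0.451, 3.108, 0.0]
wrist_force: [-5.6, -0.4, 19.4]
grip_width: -0.0003
finger_force: 9.9
```

Flat at 0.106 m against the stop, the same as the far flap. I'll retreat straight up and check the outcome numerically.

>>> arm_command(motion=[0,0,-0.2,0,0,0,0,0,0,-0.5,0,0,0,0,0,0,-0.8,0,0,0,0,0.5,0,-1,0,0,0,0,0.5,0,-1,0,0,0,0,0.5,0,-1,0,0,0,0])

```text
clock: 23.82
ee_pos: [0.4551, 0.0123, 0.3051]
ee_rot: [0.449, 3.107, 0.001]
wrist_force: [0.7, 0.4, 0.1]
grip_width: 0.0001
finger_force: 0.0
```

Run:
```python
from h import *
loc()
for n in ['scene','side']:
    p=manip.get_image(n)
    g=lambda L:np.round(proj(p,[RC@np.array(l)+C for l in L])).astype(int)
    q=g([(.065,.09,.106),(.065,-.09,.106),(-.065,-.09,.106),(-.065,.09,.106)])
    print(n,'closed lid quad',q.tolist())
    # colour inside lid vs just outside (upright flaps would show as brown strips)
    hsv=cv2.cvtColor(p['pixels'],cv2.COLOR_BGR2HSV)
    for x in (-.1,-.08,-.05,-.02,.02,.05,.08,.1):
        print(x,[hsv[v,u].tolist() for u,v in g([(x,y,.106) for y in (-.06,0,.06)])])
    for l in ['carton','long_far','short_left','hammer_head','can','bottle','tin','filter','nozzle']:
        print(l,[(np.round(r['bbox']).tolist(),round(r['confidence'],2)) for r in manip.recognise(p,l)[:2]])
```

```text
t 23.825 local [-0.1258  0.0006  0.3051] ydir 73.55 F [0.7 0.4 0.1] q [-0.07  0.08  1.61  0.    1.44 -1.35]
scene closed lid quad [[259, 249], [248, 189], [295, 179], [311, 238]]
-0.1 [[11, 126, 115], [11, 122, 96], [11, 120, 89]]
-0.08 [[11, 124, 111], [11, 122, 94], [12, 122, 90]]
-0.05 [[15, 107, 207], [15, 107, 217], [15, 109, 212]]
-0.02 [[15, 107, 210], [15, 109, 206], [15, 108, 213]]
0.02 [[15, 109, 202], [16, 106, 217], [15, 108, 208]]
0.05 [[15, 108, 208], [15, 109, 206], [16, 105, 218]]
0.08 [[11, 123, 108], [10, 123, 112], [11, 123, 122]]
0.1 [[10, 123, 122], [10, 123, 122], [11, 122, 119]]
carton [([439.0, 202.0, 531.0, 295.0], 0.96), ([248.0, 182.0, 314.0, 263.0], 0.81)]
long_far [([248.0, 186.0, 283.0, 249.0], 0.95), ([448.0, 210.0, 513.0, 277.0], 0.79)]
short_left [([238.0, 93.0, 281.0, 148.0], 0.71)]
hammer_head [([240.0, 74.0, 276.0, 127.0], 0.62)]
can [([194.0, 228.0, 236.0, 283.0], 0.95)]
bottle [([274.0, 132.0, 297.0, 184.0], 0.72)]
tin [([262.0, 279.0, 291.0, 306.0], 0.94)]
filter [([188.0, 145.0, 216.0, 177.0], 0.98)]
nozzle []
side closed lid quad [[363, 167], 
[... 296 characters left out ...]
135, 228]]
0.05 [[16, 134, 226], [16, 134, 224], [16, 131, 229]]
0.08 [[10, 148, 124], [11, 99, 95], [10, 139, 123]]
0.1 [[9, 142, 122], [12, 47, 98], [10, 139, 125]]
carton [([322.0, 170.0, 396.0, 254.0], 0.85), ([127.0, 169.0, 199.0, 254.0], 0.68)]
long_far [([296.0, 340.0, 360.0, 400.0], 0.94), ([348.0, 169.0, 395.0, 221.0], 0.86)]
short_left []
hammer_head [([417.0, 294.0, 471.0, 352.0], 0.65)]
can [([384.0, 128.0, 412.0, 196.0], 0.71)]
bottle [([356.0, 231.0, 385.0, 286.0], 0.76), ([416.0, 298.0, 471.0, 355.0], 0.3)]
tin [([334.0, 154.0, 359.0, 177.0], 0.87), ([324.0, 173.0, 377.0, 231.0], 0.28)]
filter [([458.0, 251.0, 488.0, 290.0], 0.74)]
nozzle [([348.0, 167.0, 398.0, 222.0], 0.56)]
```

The lid is uniformly closed, the neighbours are where they were, and the hammer hangs in the ring.

```bash
python3 -c "
from station import manip
print(manip.finish_job())"
```

```text
the job is handed in; nothing more can be done
None
```

The hammer hangs handle-down in the ring with its head resting on it. The carton is closed, short flaps first and then the long ones, nothing around it looks to have moved, and the job is handed in at about 24 s.

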